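Free the seized drying tube of a titration cell

ROBOT

A 6-joint arm with a two-finger parallel gripper is mounted at the origin on the work surface. World frame = base frame: x ahead of the robot, y to its left, z up, the work surface at z = 0. Lengths are in mm, angles in rad, forces in N, time in s.
With the tool pointing down it reaches from about 325 to 850 mm from the base axis. Payload 4.4 kg.
Tool frame: the origin (TCP) lies at the very end of the fingers, on their centre line; the grasp point (between the pads) lies 19 mm behind it; z points along the fingers, y is the line along which they close (so a half turn about z gives the same grasp; the last joint's range is limited). The gripper opens to 94 mm and grips with 3 to 60 N. Pads are 16 mm wide; open, the fingers measure 119 mm over their backs; the gripper's body (75 mm by 177 mm) begins 78 mm behind the grasp point.
Start: joints at [-1.262, 0.207, 1.542, -0, 1.393, -0.15], TCP at [255.156, -515.289, 205.447] pointing down, gripper open.
Joint ranges: [-2.73, 2.73], [-0.86, 2.22], [0.23, 2.46], [-1.11, 4.25], [0.08, 2.63], [-2.82, 2.82]. Speed limits (rad/s): [2.79, 2.79, 3.14, 3.14, 3.14, 3.14].

INTERFACE

Orientations are given as a unit quaternion [x, y, z, w].
In Python, from plant import * gives the robot as it stands.
- The arm moves only by the shell command python3 -m crank 'ROWS' [FORCE]. ROWS is text: rows parted by semicolons, each of 7 numbers parted by spaces: the gripper's target within -1 to 1 (shut at 1, half-way at 0, fully open at -1), then the shift along the world's x, y, z in mm, then the turn, a rotation vector about the world's x, y, z in degrees. A call has exactly 8 rows; each row is the pose to reach, as a shift and turn from the pose commanded when the call began; what a row does not reach only later rows make up. A row lasts 1/8 s, in which the tool goes at most 62.5 mm and 10.7 degrees, less where a joint would pass 70% of its speed; a pose out of reach is approached as far as the arm can. A call with a gripper value outside its range is refused whole. The fingers move at their own pace and stop on an object; FORCE is the grip in N (left out, the last holds). Time passes only in rows, so rows that repeat a pose let the fingers close, or fill a call up. It gives the time, the measured TCP pose, the force, the opening and the grip force at its end, in the units of the state.
- get_obs(): the state, without advancing time (a new reading comes with each control period).
- snapshot(name): name is "side" or "top" or "wrist"; returns (picture, depth): 400x640x3 uint8, red, green, blue; 400x640 float32, mm along the optical axis (not along the pixel's ray), 0 where there is no reading.
- get_calibration(name): a dict with "fx", "fy", "cx", "cy" (pixels), "k1" (the pictures are not rectified: a ray, as slopes to the right and down, at radius r is drawn at 1 + k1 r^2 times it, then the intrinsics apply), "eye" and "orientation" of the camera in the world; the wrist camera has in their place "mount" (4x4, takes a point from camera to tool coordinates, whose origin is the TCP and whose axes are the flange's). Camera axes: x right, y up, looking along -z (the intrinsics and any distortion apply to the point x, -y, -z); pixel columns grow to the right and rows downward; lengths in mm; the calibration is good to about 2 mm. A picture is of the moment at which its call begins: read the wrist's pose just before it. get_calibration takes no time and is no camera call.
- close_job(): hands the job in; it is judged then, once.
The state is a dict: "clock": time; "joint_pos": joint angles; "qd": joint speeds; "joint_torque": joint torques, N m; "ee_pos": TCP position; "eef_rot": TCP orientation; "force": force on the tool from outside, world axes, zero at the start; "wrist_torque": the same for the moment, N m; "width": opening from 0.0 (shut) to 1.0 (fully open); "gripper_force": force on a finger pad.
Only numpy, scipy, OpenCV 4.12 (cv2) and the standard library are available. Lean on these libraries where they do the work, as an engineer would, in place of code of your own. Each camera call takes 0.05 s, during which the arm holds its last target. There are 200 camera calls.

TASK

The titration cell is being taken apart for cleaning, but the drying tube has seized in the cell's leaning side port. Work it loose by twisting it clearly back and forth about its own axis while drawing it out along the port - a straight pull only drags the stand - and stand it in the glass beaker, cone end down, without dropping it. The stand must stay where it is, the beaker must stay upright, and the reagent bottle, the wipes box and the electrode are to be left alone.

Things in the scene. Friction and masses are not known exactly. Their poses are not given: they have to be found in the camera images.
- stand: Titration stand, one unit of 3.2 kg, loose on the bench: beige stirrer base 200 (x) x 160 (y) x 48 mm with a glass cell 80 mm across (centre neck 199 mm high) and a steel rod 12 mm thick, 283 mm high, at x = +78 mm. Origin: centre of the base's underside; z up; the leaning port is on its -x side. A pull of more than about 17 N along the port drags it.
- port: Leaning side port of the cell: a glass sleeve 28 mm across, bore 21 mm. Origin: centre of its mouth, 49 mm towards -x from the stand's centre, 151 mm above the bench. z points outwards along its axis, which leans 30 degrees from vertical towards the stand's -x; y is level. The tube's cone is fully in it at the start, coaxial, the tube's x along the port's x, the head's centre 94 mm out.
- tube_head (a point): Centre of the drying tube's hexagonal grey plastic head, where it is gripped: head 28 mm high, 26 mm across flats, 30 mm across corners, fixed rigidly to the glass. z points along the tube from the cone to the head; x is square to one pair of flats (the other pairs are turned 60 and 120 degrees about z). The point is 14 mm below the top and 122 mm from the cone's end.
- tube_tip (a point): End of the drying tube's ground cone, on its axis, 122 mm from tube_head. Axes as for tube_head.
- tube: Drying tube, 136 mm long, 80 g: ground cone 28 mm long, 19 mm thick; glass body 80 mm, 22 mm thick, with beige beads; grey head. Origin: the cone's end; z towards the head. It is seized: straight pull 30 to 42 N, turning torque 0.35 N m; while turning, the pull falls in the ratio of axial to sideways rubbing (9.5 mm x angle). Free after about 16 mm of travel, clear of the port after 28 mm.
- beaker: Empty open glass beaker, 80 mm outside diameter, 92 mm high, wall 3 mm, floor 4 mm thick, 180 g, loose on the bench, on one side of the stand (the reagent bottle stands on the other). Origin: centre of its underside; z up.
- bottle: Bystander: glass reagent bottle with a screw cap, 96 mm across, 225 mm high, 0.9 kg. Origin: centre of its underside.
- wipes: Bystander: grey-blue carton of wipes 120 x 210 x 75 mm (a wipe sticks out of its top), 0.25 kg. Origin: centre of its underside.
- electrode: Bystander: electrode already taken from the cell, lying on the bench, 130 mm long along its x, 26 mm high. Origin: on the bench under its middle.
Mind the look-alikes: they are no part of the job. Leave any green or yellow look-alike of the tube alone.

How it is judged (in metres and radians):
On the way, in this order (a step that is already met when the one before it is completed fails the run):
1. the tube is twisted at least 8 degrees one way about its axis while still in the port (angle between the x axis of tube_head and the x axis of port, either way round above 0.14 rad and z of tube_tip in the frame of port below -0.006 m), for 0.02 s.
2. it is twisted back again (to within 6 degrees of where it began) while still in the port (angle between the x axis of tube_head and the x axis of port, either way round below 0.1 rad and z of tube_tip in the frame of port below -0.004 m), for 0.02 s.
3. the cone is drawn clear of the port (z of tube_tip in the frame of port above 0.005 m), for 0.1 s.
At the end, for the whole second after the job is handed in: The drying tube stands at rest in the upright beaker, cone end on the beaker's floor (within 20 mm of its underside, inside the wall) and head above the rim, leaning as it likes; the stand is upright and within 20 mm of where it stood (horizontal distance between tube_tip and beaker below 0.037 m and z of tube_tip in the frame of beaker between 0 and 0.02 m and z of tube_head in the frame of beaker above 0.08 m and linear speed of each of tube, beaker below 0.02 m/s and angle between beaker's own z axis and vertical below 0.08 rad and height (world z) of beaker below 0.01 m and distance of stand from where it was at the start of the episode below 0.02 m and angle between stand's own z axis and vertical below 0.06 rad); the robot touches nothing.
It fails at once if the titration stand is dragged more than 20 mm, lifted or tipped (distance of stand from where it was at the start of the episode above 0.02 m or angle between stand's own z axis and vertical above 0.06 rad).
It fails at once if the tube is dropped: it moves faster than 0.8 m/s (a fall of over 3 cm) with no finger on it (linear speed of tube above 0.8 m/s and contact force between the fingers and tube below 0.05 N).
It fails at once if the beaker is tipped (angle between beaker's own z axis and vertical above 0.3 rad).
It fails at once if the reagent bottle, the wipes box or the electrode is pushed more than 20 mm or the bottle tipped (distance of any of bottle, wipes, electrode from where it was at the start of the episode above 0.02 m or angle between bottle's own z axis and vertical above 0.2 rad).
It also fails if it takes over 59 s, if anything falls off the work surface, if the arm or the gripper's body presses on something with over 40 N, if the wrist force passes 120 N, or if a joint passes its speed limit or range.

## Working session

There is one attempt and no reset: what is moved stays moved. The work goes in short steps, Python scripts to look and compute and a shell command to move; the robot and the scene stay as the last step left them, time stands still between calls to the robot, and variables do not carry over. Pictures are saved under pics/ and viewed, at most 13 in all, crops included, and the job is handed in when it is done.

```bash
mkdir -p pics; ls; python3 - <<'E'
from plant import *
import cv2,numpy as np
for n in ("side","top"):
    im,d=snapshot(n); cv2.imwrite(f"pics/{n}0.png",im[:,:,::-1]); np.savez(f"{n}0.npz",im=im,d=d)
    print(n,get_calibration(n))
print(get_calibration("wrist")); o=get_obs(); print(o)
E
```

```text
pics
side {'fx': 409.5588894850533, 'fy': 409.5588894850533, 'cx': 321.24434969996247, 'cy': 204.98290270534216, 'k1': -0.039268822044113534, 'eye': array([373.82974587, 753.75417098, 730.85070367]), 'orientation': array([-0.05098397,  0.45566845,  0.8847843 , -0.0832084 ])}
top {'fx': 440.0655628385142, 'fy': 440.0655628385142, 'cx': 314.732041353574, 'cy': 202.47152878953779, 'k1': -0.0044544995136375646, 'eye': array([4.25259074e+02, 1.18854421e+00, 1.20240979e+03]), 'orientation': array([-0.02734401,  0.02372535,  0.71370038, -0.69951496])}
{'fx': 348.8768100745956, 'fy': 348.8768100745956, 'cx': 320.86986107920495, 'cy': 204.79258945389256, 'k1': -0.03421244674249457, 'mount': array([[ 1.51947299e-03,  9.61283518e-01,  2.75557054e-01,
         7.99403489e+01],
       [ 9.99998312e-01, -1.74529319e-03,  5.74295401e-04,
        -4.94816728e-01],
       [ 1.03298855e-03,  2.75555716e-01, -9.61284547e-01,
        -1.78764017e+02],
       [ 0.00000000e+00,  0.00000000e+00,  0.00000000e+00,
         1.00000000e+00]])}
{'clock': 0.1, 'joint_pos': array([-1.26148760e+00,  2.07351655e-01,  1.54284430e+00,  2.48612842e-06,
        1.39351052e+00, -1.50504964e-01]), 'qd': array([-0.00084833, -0.001358  , -0.00208342, -0.0010299 , -0.00176784,
        0.00172334]), 'joint_torque': array([-1.11691796e-03, -3.71865320e+01, -2.82292128e+01,  7.00125983e-02,
        3.11500404e-02, -6.44912825e-05]), 'ee_pos': array([ 254.92988887, -514.55661054,  204.38161555]), 'eef_rot': array([ 9.73687134e-01,  2.27886479e-01, -8.26128171e-05, -1.05367483e-03]), 'force': array([ 0.71144298, -0.28158287,  0.31312176]), 'wrist_torque': array([ 0.00365516, -0.02165332, -0.03482079]), 'gripper_force': 0.0, 'width': 0.9986542466966121}
```

View pics/side0.png

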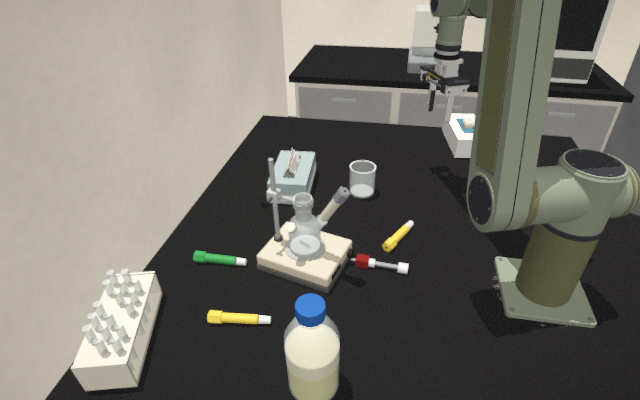

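View pics/top0.png

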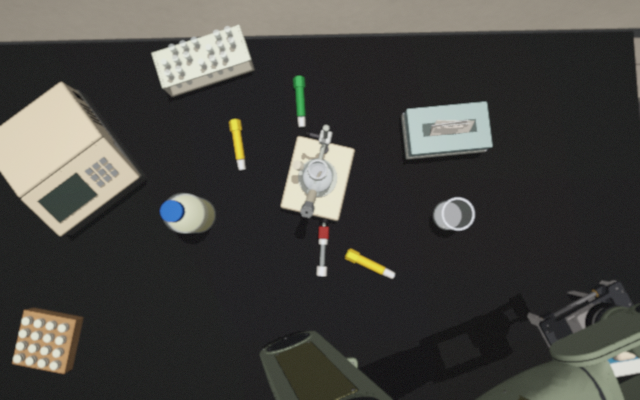

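The tube I want is the grey-headed one in the leaning port, with its head at side (343,193) and top (307,209). Look-alikes are the green one at side (220,258) / top (300,100), and the yellow ones at side (240,318) / top (237,143) and side (398,236) / top (370,263). The electrode has a red cap at side (363,262) / top (323,235). The beaker is at top (455,214).

```bash
cat > h.py <<'E'
import numpy as np,cv2
from scipy.spatial.transform import Rotation as R
from plant import *
def cam(n,obs=None):
    c=get_calibration(n)
    if n=="wrist":
        m=np.array(c["mount"]);Rt=R.from_quat(obs["eef_rot"]).as_matrix()
        return c,Rt@m[:3,3]+obs["ee_pos"],Rt@m[:3,:3]
    return c,np.array(c["eye"]),R.from_quat(c["orientation"]).as_matrix()
def ray(C,px):
    c,e,M=C; K=np.array([[c["fx"],0,c["cx"]],[0,c["fy"],c["cy"]],[0,0,1]])
    p=cv2.undistortPoints(np.array(px,float).reshape(-1,1,2),K,np.array([c["k1"],0,0,0.])).reshape(-1,2)
    d=np.c_[p[:,0],-p[:,1],-np.ones(len(p))]@M.T
    return e,d
def plane(C,px,z):
    e,d=ray(C,px); return e+d*((z-e[2])/d[:,2])[:,None]
def depth(C,px,dd):
    e,d=ray(C,px); return e+d*np.asarray(dd)[:,None]
def tri(C1,p1,C2,p2):
    e1,d1=ray(C1,p1);e2,d2=ray(C2,p2);d1=d1[0]/np.linalg.norm(d1);d2=d2[0]/np.linalg.norm(d2)
    s=np.linalg.lstsq(np.c_[d1,-d2],e2-e1,rcond=None)[0]
    a=e1+s[0]*d1;b=e2+s[1]*d2;return (a+b)/2,np.linalg.norm(a-b)
E
python3 - <<'E'
from h import *
T=cam("top");S=cam("side")
t=np.load("top0.npz");s=np.load("side0.npz")
hsv=cv2.cvtColor(t["im"],cv2.COLOR_RGB2HSV)
m=np.zeros((400,640),np.uint8)
sub=cv2.inRange(hsv,(12,15,150),(40,120,255)); m[130:225,270:360]=sub[130:225,270:360]
pts=np.argwhere(m)[:,::-1]; w=plane(T,pts,48)[:,:2].astype(np.float32)
r=cv2.minAreaRect(w); print("base",r,len(pts)); print(cv2.boxPoints(r))
print("head",tri(T,[(307,209)],S,[(343,193)]))
print("headtop depth",depth(T,[(307,209)],[t["d"][209,307]]),depth(S,[(343,193)],[s["d"][193,343]]))
# depth-based head points
ys,xs=np.mgrid[195:222,295:320];p=np.c_[xs.ravel(),ys.ravel()];q=depth(T,p,t["d"][ys,xs].ravel());q=q[q[:,2]>195];print(len(q),q.mean(0),q.min(0),q.max(0))
print("beaker rim",plane(T,[(455,214)],92))
a=cv2.resize(t["im"][150:240,250:370],None,fx=5,fy=5,interpolation=2)[:, :600]
b=cv2.resize(s["im"][150:290,250:420],None,fx=3.2,fy=3.2,interpolation=2)
c=cv2.resize(t["im"][190:240,425:485],None,fx=4,fy=4,interpolation=2)
o=np.zeros((600,800,3),np.uint8)
a=cv2.resize(a,(400,300));o[:300,:400]=a;o[300:500,:240]=c;b=cv2.resize(b,(400,330));o[:330,400:]=b
cv2.imwrite("pics/crop1.png",o[:,:,::-1])
E
```

```text
base ((575.09765625, -1.89971923828125), (155.8509063720703, 195.59471130371094), 75.56344604492188) 3026
[[ 460.96088   -52.982983]
 [ 650.3796   -101.74626 ]
 [ 689.23444    49.183544]
 [ 499.81573    97.94682 ]]
head (array([479.28492059,  22.51314769, 237.53031626]), np.float64(3.6444224595810026))
headtop depth [[480.40892503  22.43204533 249.48757835]] [[475.95275543  33.07393338 244.66943518]]
237 [485.51733338  20.90279104 251.55703688] [425.25907366   1.18854421 195.29801609] [ 515.56841253   37.95729861 1202.40979215]
beaker rim [[ 469.35243665 -346.97606713   92.        ]]
```

View pics/crop1.png

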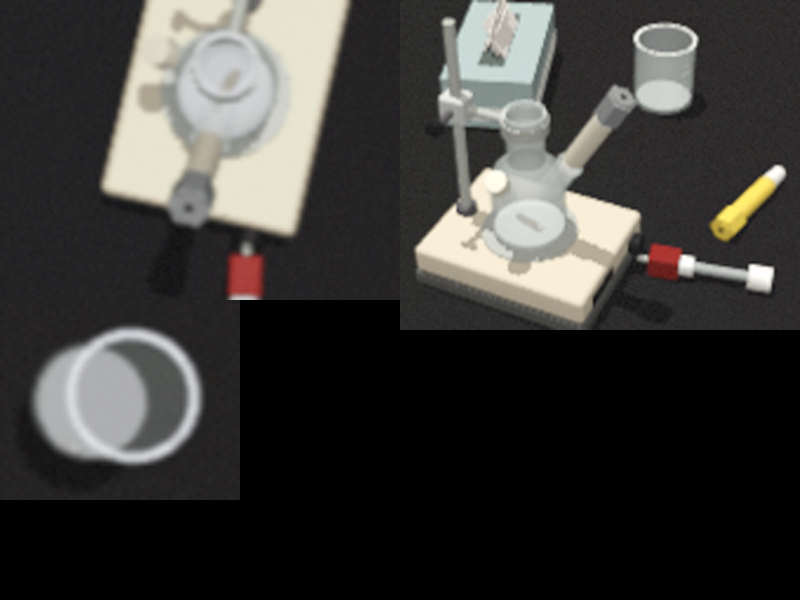

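The crop confirms the grey hexagonal head on the beige-beaded tube in the leaning port. The stand is yawed about -14.4°. The beaker rim centre refines to top pixel (458.3,214), which gives roughly (469,-355).

```bash
cat >> h.py <<'E'
def frame(yaw):
    xs=np.array([np.cos(yaw),np.sin(yaw),0]);ys=np.array([-np.sin(yaw),np.cos(yaw),0])
    pz=-.5*xs+np.array([0,0,np.cos(np.pi/6)]);px=np.cross(ys,pz);return xs,ys,px,pz
def tgt(px,pz): # tool y=px, z=-pz
    return R.from_matrix(np.c_[np.cross(px,-pz),px,-pz])
E
python3 - <<'E'
from h import *
o=get_obs();xs,ys,px,pz=frame(np.radians(-14.4));print(px,pz)
q=tgt(px,pz)*R.from_quat(o["eef_rot"]).inv();print(np.degrees(q.as_rotvec()))
print(np.array([482,22,232.4])+61*pz-o["ee_pos"])
T=cam("top");print(plane(T,[(458.3,214)],92))
E
```

```text
[ 0.83881762 -0.21537176  0.5       ] [-0.48429158  0.12434494  0.8660254 ]
[-19.56565216 -24.10875471  48.08201941]
[197.52832472 544.1416521   80.84593408]
[[ 469.18445169 -355.2876834    92.        ]]
```

```bash
python3 -m crank '-1 0 0 60 0 0 0; -1 20 40 110 -2 -3 6; -1 40 90 140 -5 -6 12; -1 60 145 150 -7 -9 18; -1 80 200 150 -9 -12 24; -1 100 255 150 -12 -15 30; -1 115 310 150 -15 -18 36; -1 130 365 150 -17 -21 42'
```

```text
clock: 1.1
ee_pos: [385.0, -148.3, 355.0]
eef_rot: [0.801, 0.553, 0.141, 0.181]
force: [1.3, -0.0, 0.1]
width: 1.001
gripper_force: 0.0
```

```bash
python3 - <<'E'
from h import *
o=get_obs();xs,ys,px,pz=frame(np.radians(-14.4))
q=tgt(px,pz)*R.from_quat(o["eef_rot"]).inv();print(np.degrees(q.as_rotvec()),o["ee_pos"],o["joint_pos"])
print(np.array([482,22,232.4])+61*pz-o["ee_pos"])
E
```

```text
[-2.43172038 -2.92155398  5.93113377] [ 384.98496984 -148.29794207  355.03340536] [-0.74182741 -0.61532905  1.98688302  0.19487458  1.34946292 -0.38243235]
[ 67.47324374 177.88298363 -69.80585573]
```

```bash
python3 -m crank '-1 10 50 0 0 0 2; -1 25 100 0 -1 -1 4; -1 45 150 0 -2 -2 6; -1 67 178 -10 -2.4 -2.9 5.9; -1 67 178 -40 -2.4 -2.9 5.9; -1 67 178 -70 -2.4 -2.9 5.9; -1 67 178 -70 -2.4 -2.9 5.9; -1 67 178 -70 -2.4 -2.9 5.9'; python3 - <<'E'
from h import *
o=get_obs();xs,ys,px,pz=frame(np.radians(-14.4))
q=tgt(px,pz)*R.from_quat(o["eef_rot"]).inv();print(np.degrees(q.as_rotvec()),o["ee_pos"],o["joint_pos"])
H=np.array([482,22,232.4]);C=cam("wrist",o)
im,d=snapshot("wrist");np.savez("w1.npz",im=im,d=d);cv2.imwrite("pics/w1.png",im[:,:,::-1])
for k in(-94,0,14):
    p=C[2].T@(H+k*pz-C[1]);print(k,C[0]["cx"]+C[0]["fx"]*p[0]/-p[2],C[0]["cy"]+C[0]["fy"]*p[1]/p[2])
E
```

```text
clock: 2.1
ee_pos: [452.7, 27.5, 286.7]
eef_rot: [0.764, 0.591, 0.158, 0.204]
force: [0.0, 0.2, 0.6]
width: 1.002
gripper_force: 0.0
[-0.07088983 -0.03214284  0.20696368] [452.69137605  27.53283747 286.70253146] [-0.05582784 -0.49269907  2.07671517 -0.11331068  1.04605474  0.23055052]
-94 320.60524241254785 188.14634002159377
0 320.22341771564527 217.77434436196003
14 320.14191904025483 224.09830173766318
```

View pics/w1.png

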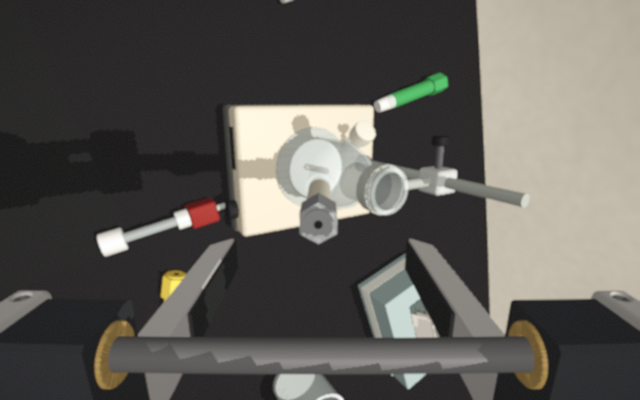

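The wrist view shows the head's top hole at about (318,224), against a prediction of (320,224). The hexagon's flats face left and right, square to the finger line, and the tube body runs straight up the image, so the axis is aligned.

```bash
python3 - <<'E'
from h import *
o=get_obs();xs,ys,px,pz=frame(np.radians(-14.4));C=cam("wrist",o)
w=np.load("w1.npz");g=cv2.cvtColor(w["im"],cv2.COLOR_RGB2GRAY).astype(int)
s=g[217:232,311:326];m=s<55;yy,xx=np.nonzero(m);h=(311+xx.mean(),217+yy.mean());print(h,m.sum(),w["d"][222,312])
# head body extent on some rows (left/right flats)
for r in(205,212,222,228): print(r,g[r,292:346].tolist())
H=np.array([482,22,232.4])+14*pz
e,d=ray(C,[h]);k=((H-e)@pz)/(d[0]@pz);P=e+k*d[0];print(P-H,"head",P-14*pz)
G=P-14*pz-19*pz-o["ee_pos"];print("move to grasp",G, "along pz",G@pz,"px",G@px,"ys",G@ys)
E
```

```text
(np.float64(317.5806451612903), np.float64(224.4516129032258)) 31 236.95036
205 [244, 244, 243, 240, 237, 233, 227, 221, 199, 155, 104, 85, 85, 83, 83, 85, 84, 87, 95, 105, 119, 137, 150, 163, 172, 179, 181, 179, 173, 164, 158, 147, 133, 123, 115, 113, 114, 113, 115, 114, 115, 114, 117, 137, 164, 180, 186, 186, 188, 190, 190, 191, 193, 194]
212 [244, 244, 244, 244, 244, 241, 230, 197, 145, 120, 119, 124, 125, 127, 122, 119, 117, 117, 118, 123, 125, 125, 126, 127, 127, 127, 126, 128, 127, 127, 126, 126, 126, 122, 119, 119, 128, 145, 158, 162, 163, 164, 161, 160, 185, 221, 239, 243, 243, 243, 243, 243, 243, 243]
222 [244, 244, 244, 243, 244, 243, 235, 207, 158, 128, 125, 126, 126, 125, 126, 125, 125, 125, 126, 126, 124, 117, 98, 70, 51, 41, 37, 44, 57, 79, 107, 121, 126, 126, 125, 126, 126, 127, 131, 141, 152, 163, 168, 168, 160, 129, 79, 47, 41, 43, 43, 43, 44, 43]
228 [109, 102, 90, 73, 64, 58, 75, 101, 121, 125, 125, 125, 127, 125, 126, 126, 125, 125, 126, 125, 126, 123, 116, 101, 87, 79, 77, 84, 99, 111, 121, 125, 125, 127, 126, 126, 126, 124, 126, 130, 149, 167, 171, 166, 150, 114, 69, 45, 45, 45, 44, 43, 43, 46]
[-0.97816702 -0.16146925 -0.52381855] head [481.02183298  21.83853075 231.87618145]
move to grasp [ 37.18010762  -7.95999233 -71.97541283] along pz -81.32833384050235 px -3.0860193509118474 ys 1.5364022395673795
```

```bash
python3 -m crank '-1 3 -1 -3 0 0 0.2; -1 10 -2 -16 0 0 0.2; -1 17 -4 -31 0 0 0.2; -1 24 -5 -46 0 0 0.2; -1 31 -6.5 -60 0 0 0.2; -1 37 -8 -72 0 0 0.2; -1 37 -8 -72 0 0 0.2; -1 37 -8 -72 0 0 0.2' 10; python3 - <<'E'
from h import *
o=get_obs();print(o["force"],o["ee_pos"]);im,d=snapshot("wrist");cv2.imwrite("pics/w2.png",im[:,:,::-1])
im2,d=snapshot("side");b=cv2.resize(im2[120:290,240:440],(800,600)[:2] and (640,544));cv2.imwrite("pics/s2.png",b[:,:,::-1])
E
```

```text
clock: 3.15
ee_pos: [489.6, 19.6, 214.1]
eef_rot: [0.763, 0.592, 0.159, 0.204]
force: [0.1, 0.5, 0.3]
width: 0.999
gripper_force: 0.0
[0.06643037 0.48469364 0.2558362 ] [489.56164476  19.61627786 214.14957278]
```

View pics/w2.png

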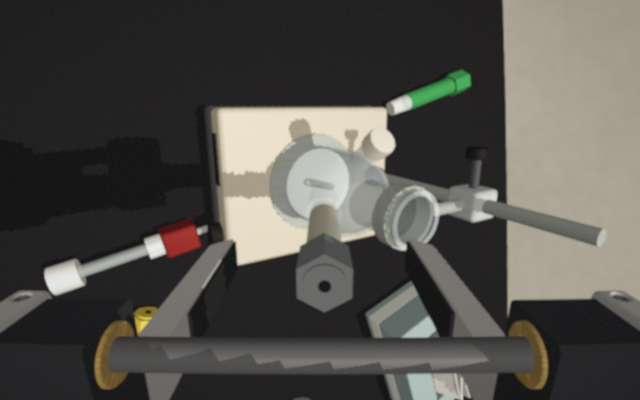

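The head hole now sits at (324,286), midway between the finger tips at about x = 225 and x = 420. I'll check it against the tool axis.

```bash
python3 - <<'E'
from h import *
c=get_calibration("wrist");M=np.array(c["mount"])
C=(c,M[:3,3],M[:3,:3])
e,d=ray(C,[(324.5,286)])
for z in(-30,-33,-36): print(z,(e+d*((z-e[2])/d[:,2])[:,None]))
E
```

```text
-30 [[ -2.30097991   1.00191519 -30.        ]]
-33 [[ -0.63696566   0.96914991 -33.        ]]
-36 [[  1.02704859   0.93638463 -36.        ]]
```

```bash
python3 -m crank '-1 0.8 -0.2 0.5 0 0 0; 1 0.8 -0.2 0.5 0 0 0; 1 0.8 -0.2 0.5 0 0 0; 1 0.8 -0.2 0.5 0 0 0; 1 0.8 -0.2 0.5 0 0 0; 1 0.8 -0.2 0.5 0 0 0; 1 0.8 -0.2 0.5 0 0 0; 1 0.8 -0.2 0.5 0 0 0' 10; python3 -c "
from plant import *;o=get_obs();print(o['width']*94,o['wrist_torque'])"
```

```text
clock: 4.25
ee_pos: [490.0, 19.5, 214.0]
eef_rot: [0.764, 0.592, 0.158, 0.203]
force: [1.1, -0.1, 0.6]
width: 0.293
gripper_force: 0.6
27.541305503058197 [-0.03880217 -0.05568912 -0.01543935]
```

```bash
python3 -m crank '1 0.8 -0.2 0.5 0 0 0; 1 0.8 -0.2 0.5 0 0 0; 1 0.8 -0.2 0.5 -4.8 1.2 8.7; 1 0.6 -0.1 0.9 -9.7 2.5 17.3; 1 0.4 -0.1 1.3 -14.5 3.7 26; 1 0.4 -0.1 1.3 -9.7 2.5 17.3; 1 0.2 0 1.6 -4.8 1.2 8.7; 1 0 0 1.9 0 0 0' 60; python3 -c "
from plant import *;o=get_obs();print(o['width']*94,o['wrist_torque'],o['ee_pos'])"
```

```text
clock: 5.25
ee_pos: [489.8, 19.2, 214.8]
eef_rot: [0.765, 0.59, 0.158, 0.203]
force: [5.7, -1.9, -6.9]
width: 0.274
gripper_force: 60.0
25.72435844430763 [-0.19396541 -0.33620929  0.32357172] [489.82969329  19.22339648 214.80775374]
```

```bash
python3 -m crank '1 -0.2 0.1 0.4 4.8 -1.2 -8.7; 1 -0.5 0.1 0.9 9.7 -2.5 -17.3; 1 -0.7 0.2 1.3 14.5 -3.7 -26; 1 -1 0.2 1.7 19.4 -5 -34.6; 1 -1 0.2 1.7 14.5 -3.7 -26; 1 -1.2 0.3 2.2 9.7 -2.5 -17.3; 1 -1.5 0.4 2.6 4.8 -1.2 -8.7; 1 -1.7 0.4 3 0 0 0'; python3 - <<'E'
from h import *
o=get_obs();xs,ys,px,pz=frame(np.radians(-14.4));print(o["force"]@np.c_[px,ys,pz],o["wrist_torque"]@pz,o["width"]*94)
q=tgt(px,pz).inv()*R.from_quat(o["eef_rot"]);print(np.degrees(q.as_rotvec()),(o["ee_pos"]-[490,19.5,214])@np.c_[px,ys,pz])
E
```

```text
clock: 6.25
ee_pos: [488.4, 19.9, 217.2]
eef_rot: [0.762, 0.594, 0.158, 0.203]
force: [10.1, -1.9, -12.1]
width: 0.27
gripper_force: 60.0
[  2.77132353   0.69878169 -15.6190472 ] -0.27788082265593267 25.40101004089684
[ 0.16637549  0.06717251 -0.2359549 ] [ 0.1864646  -0.03120232  3.58774154]
```

```bash
python3 -m crank '1 0 0 0 -4.8 1.2 8.7; 1 -0.2 0 0.3 -9.7 2.5 17.3; 1 -0.4 0.1 0.7 -14.5 3.7 26; 1 -0.6 0.1 1 -19.4 5 34.6; 1 -0.6 0.1 1 -14.5 3.7 26; 1 -0.8 0.2 1.4 -9.7 2.5 17.3; 1 -1 0.2 1.7 -4.8 1.2 8.7; 1 -1.2 0.3 2.1 0 0 0'; cat > st.py <<'E'
from h import *
o=get_obs();xs,ys,px,pz=frame(np.radians(-14.4));print(o["force"]@np.c_[px,ys,pz],o["wrist_torque"]@pz,o["width"]*94)
q=tgt(px,pz).inv()*R.from_quat(o["eef_rot"]);print(np.degrees(q.as_rotvec()),(o["ee_pos"]-[490,19.5,214])@np.c_[px,ys,pz])
E
python3 st.py; python3 - <<'E'
from h import *
a=np.load("side0.npz")["im"];b,d=snapshot("side");cv2.imwrite("pics/s3.png",np.vstack([cv2.resize(x[150:290,250:420],(364,300),interpolation=2) for x in(a,b)])[:,:,::-1])
E
```

```text
clock: 7.25
ee_pos: [487.1, 19.8, 219.5]
eef_rot: [0.765, 0.59, 0.158, 0.203]
force: [9.4, -1.7, -9.9]
width: 0.274
gripper_force: 60.0
[  3.29878585   0.74163346 -13.34681277] 0.3744009061679758 25.792838598851503
[0.16244243 0.00414366 0.27793601] [ 0.18483241 -0.39633747  6.18891901]
```

View pics/s3.png

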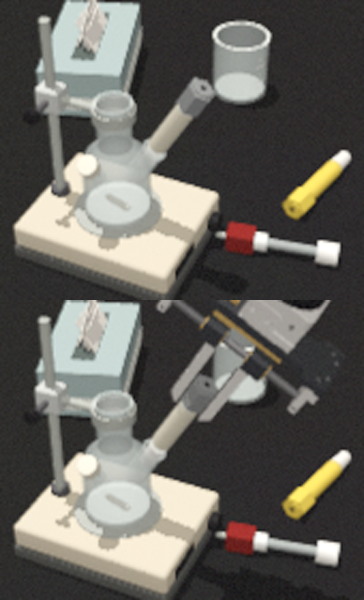

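The stand looks unmoved, with its base corner at the same pixels in both crops. The tube is coming out in the grip, about 6 mm so far, so I'll continue.

```bash
python3 -m crank '1 0 0 0 4.8 -1.2 -8.7; 1 -0.2 0 0.4 9.7 -2.5 -17.3; 1 -0.4 0.1 0.8 14.5 -3.7 -26; 1 -0.6 0.1 1.2 19.4 -5 -34.6; 1 -0.6 0.1 1.2 14.5 -3.7 -26; 1 -0.8 0.2 1.6 9.7 -2.5 -17.3; 1 -1.1 0.3 2 4.8 -1.2 -8.7; 1 -1.3 0.3 2.4 0 0 0'; python3 st.py
```

```text
clock: 8.3
ee_pos: [485.9, 20.5, 221.7]
eef_rot: [0.762, 0.594, 0.158, 0.203]
force: [10.0, -2.9, -11.4]
width: 0.272
gripper_force: 60.0
[  3.28062492  -0.34547796 -15.04368511] -0.2724128764769946 25.601724182117717
[ 0.16676382  0.06263979 -0.24866447] [ 0.19730539 -0.08312683  8.79143272]
```

```bash
python3 -m crank '1 0 0 0 -4.8 1.2 8.7; 1 -0.2 0 0.4 -9.7 2.5 17.3; 1 -0.4 0.1 0.8 -14.5 3.7 26; 1 -0.6 0.1 1.2 -19.4 5 34.6; 1 -0.6 0.1 1.2 -14.5 3.7 26; 1 -0.8 0.2 1.6 -9.7 2.5 17.3; 1 -1.1 0.3 2 -4.8 1.2 8.7; 1 -1.3 0.3 2.4 0 0 0'; python3 st.py
```

```text
clock: 9.3
ee_pos: [484.5, 20.6, 224.4]
eef_rot: [0.765, 0.59, 0.159, 0.203]
force: [8.3, -1.0, -8.6]
width: 0.271
gripper_force: 60.0
[  2.91033824   1.08074302 -11.61591542] 0.22075401468023886 25.48242196514333
[0.15631876 0.02195163 0.30469914] [ 0.36156101 -0.33901952 11.79417142]
```

```bash
python3 -m crank '1 0 0 0 4.8 -1.2 -8.7; 1 -0.2 0 0.4 9.7 -2.5 -17.3; 1 -0.5 0.1 0.9 14.5 -3.7 -26; 1 -0.7 0.2 1.3 19.4 -5 -34.6; 1 -0.7 0.2 1.3 14.5 -3.7 -26; 1 -0.9 0.2 1.7 9.7 -2.5 -17.3; 1 -1.2 0.3 2.1 4.8 -1.2 -8.7; 1 -1.4 0.4 2.6 0 0 0'; python3 st.py
```

```text
clock: 10.3
ee_pos: [483.1, 21.2, 227.5]
eef_rot: [0.762, 0.594, 0.158, 0.204]
force: [2.6, -0.4, -1.1]
width: 0.275
gripper_force: 60.0
[ 1.69285994  0.26488905 -2.20480082] 0.033944211022150665 25.822405700889522
[ 0.16067087  0.04881008 -0.30018168] [ 0.57094272 -0.07688689 15.21433043]
```

```bash
python3 -m crank '1 0 0 0 -4.8 1.2 8.7; 1 -0.2 0 0.4 -9.7 2.5 17.3; 1 -0.5 0.1 0.9 -14.5 3.7 26; 1 -0.7 0.2 1.3 -19.4 5 34.6; 1 -0.7 0.2 1.3 -14.5 3.7 26; 1 -0.9 0.2 1.7 -9.7 2.5 17.3; 1 -1.2 0.3 2.1 -4.8 1.2 8.7; 1 -1.4 0.4 2.6 0 0 0'; python3 st.py
```

```text
clock: 11.3
ee_pos: [481.1, 21.6, 230.2]
eef_rot: [0.765, 0.59, 0.158, 0.202]
force: [-0.5, 1.0, 0.1]
width: 0.272
gripper_force: 60.0
[-0.58133439  0.83337947  0.39483665] -0.017411431944038498 25.53211003430664
[0.23670049 0.02709527 0.34893496] [ 0.17603145 -0.15221099 18.64059827]
```

The tube is free, so I'll draw it out along the axis.

```bash
python3 -m crank '1 -1 0.2 1.7 0 0 0; 1 -2.4 0.6 4.3 0 0 0; 1 -4.8 1.2 8.7 0 0 0; 1 -7.3 1.9 13 0 0 0; 1 -12 3 21.5 0 0 0; 1 -19 5 35 0 0 0; 1 -28 7.4 51 0 0 0; 1 -28 7.4 80 0 0 0'; python3 st.py; python3 - <<'E'
from h import *
o=get_obs()
T=cam("top");im,d=snapshot("top");np.savez("top4.npz",im=im,d=d)
R0=R.from_quat(o["eef_rot"]);z0=R0.apply([0,0,1]);y0=R0.apply([0,1,0])
print(o["ee_pos"],o["joint_pos"],z0,y0)
# tool down by minimal rotation
ax=np.cross(z0,[0,0,-1]);ang=np.arcsin(np.linalg.norm(ax));print(np.degrees(ax/np.linalg.norm(ax)*ang))
c=im[180:250,425:490];cv2.imwrite("pics/b4.png",cv2.resize(np.hstack([np.load("top0.npz")["im"][180:250,425:490],c]),None,fx=5,fy=5,interpolation=2)[:,:,::-1])
E
```

```text
clock: 12.3
ee_pos: [452.2, 29.3, 310.7]
eef_rot: [0.764, 0.593, 0.157, 0.203]
force: [0.4, -0.2, -1.7]
width: 0.273
gripper_force: 60.0
[-0.45604651 -0.14192719 -1.67917607] 0.05262926714422702 25.65794103228585
[ 0.26588432  0.03377418 -0.02985711] [1.45516350e+01 1.02464756e-01 1.03231824e+02]
[452.23734675  29.30158969 310.67719937] [-0.05220568 -0.50244785  2.03307301 -0.10949644  1.10288088  0.22247672] [ 0.48053988 -0.12277433 -0.86833628] [ 0.84118571 -0.21544036  0.49597586]
[ 7.36041218 28.80872221  0.        ]
```

View pics/b4.png

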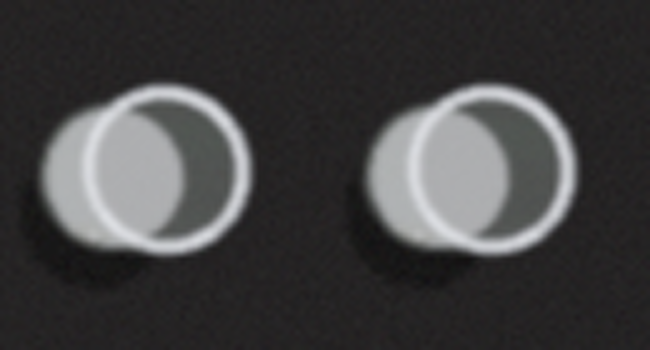

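The beaker is unmoved: its rim centre is at (33.4,34) in the 65x70 crop, i.e. top pixel (458.4,214).

```bash
cat > pl.py <<'E'
from h import *
o=get_obs();T=cam("top");print("floor",plane(T,[(447.6,215.4)],4),"rim",plane(T,[(458.4,214)],92))
R0=R.from_quat(o["eef_rot"]);xs,ys,_,_=frame(np.radians(-14.4))
pz=np.sin(np.radians(5))*ys+np.cos(np.radians(5))*np.array([0,0,1]);y=xs
Rt=tgt(y,pz);print("rot",np.degrees((Rt*R0.inv()).as_rotvec()))
B=np.array([469,-355,0])
for z in(130,6): print(z,B+15*ys+[0,0,z]+103*pz-o["ee_pos"])
print(o["ee_pos"],o["joint_pos"])
E
python3 pl.py
```

```text
floor [[ 469.4436988  -354.29376843    4.        ]] rim [[ 469.17936107 -355.53954762   92.        ]]
rot [ 2.68386996 30.6403745  -1.34112354]
130 [  19.44889695 -360.84583631  -84.84596601]
6 [  19.44889695 -360.84583631 -208.84596601]
[455.51395079  29.06959496 317.45401991] [-0.05225403 -0.50442335  2.02446902 -0.10965882  1.10226082  0.22233563]
```

```bash
python3 -m crank '1 0 -10 5 0 1 0; 1 0 -35 5 0.3 4 -0.2; 1 2 -75 5 0.7 8 -0.3; 1 5 -120 5 1 12 -0.5; 1 8 -165 5 1.5 17 -0.7; 1 12 -210 5 2 22 -1; 1 15 -255 5 2.4 27 -1.2; 1 17 -295 5 2.7 30.6 -1.3'; python3 pl.py
```

```text
clock: 13.35
ee_pos: [471.1, -267.9, 315.9]
eef_rot: [0.789, 0.612, -0.038, 0.023]
force: [0.2, 0.4, -0.8]
width: 0.274
gripper_force: 60.0
floor [[ 469.4436988  -354.29376843    4.        ]] rim [[ 469.17936107 -355.53954762   92.        ]]
rot [-0.05118677 -0.55865512  0.02807383]
130 [  3.88763162 -63.82879997 -83.25332383]
6 [   3.88763162  -63.82879997 -207.25332383]
[ 471.07521613 -267.94744137  315.86137773] [-0.62204903  0.06396577  1.47954886 -0.08629233  1.57485169 -0.37200662]
```

```bash
python3 -m crank '1 1 -15 0 0 -0.2 0; 1 2 -35 -10 0 -0.5 0; 1 3 -53 -25 0 -0.6 0; 1 4 -64 -45 0 -0.6 0; 1 4 -64 -65 0 -0.6 0; 1 4 -64 -80 0 -0.6 0; 1 4 -64 -80 0 -0.6 0; 1 4 -64 -80 0 -0.6 0'; python3 pl.py; python3 - <<'E'
from h import *
b,d=snapshot("side");cv2.imwrite("pics/s5.png",cv2.resize(b[60:230,270:440],(600,600),interpolation=2)[:,:,::-1])
E
```

```text
clock: 14.35
ee_pos: [475.0, -330.1, 236.7]
eef_rot: [0.789, 0.612, -0.033, 0.028]
force: [-0.9, -0.6, -0.4]
width: 0.272
gripper_force: 60.0
floor [[ 469.4436988  -354.29376843    4.        ]] rim [[ 469.17936107 -355.53954762   92.        ]]
rot [-0.00849813  0.18588428 -0.01667818]
130 [-0.028394   -1.70464402 -4.08933047]
6 [-2.83940036e-02 -1.70464402e+00 -1.28089330e+02]
[ 474.99124175 -330.07159733  236.69738437] [-0.71168771  0.16937593  1.52286356 -0.07693235  1.40860132 -0.44963434]
```

View pics/s5.png

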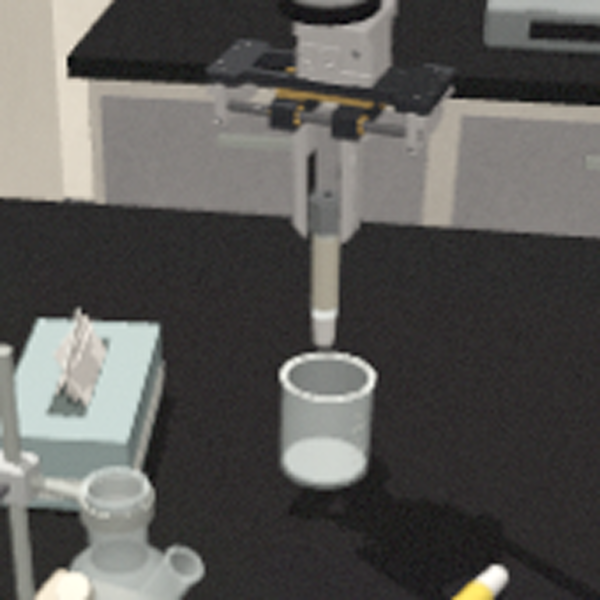

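The tube hangs straight in the fingers. Its tip, at crop (325,348), is in line with the beaker mouth at (327,377), so I'll lower it.

```bash
python3 -m crank '1 0 -1.5 -15 0 0 0; 1 0 -1.5 -35 0 0 0; 1 0 -1.5 -55 0 0 0; 1 0 -1.5 -75 0 0 0; 1 0 -1.5 -95 0 0 0; 1 0 -1.5 -110 0 0 0; 1 0 -1.5 -118 0 0 0; 1 0 -1.5 -118 0 0 0'; python3 pl.py
```

```text
clock: 15.4
ee_pos: [474.4, -331.3, 117.4]
eef_rot: [0.789, 0.612, -0.033, 0.026]
force: [-0.0, -0.9, -1.1]
width: 0.27
gripper_force: 60.0
floor [[ 469.4436988  -354.29376843    4.        ]] rim [[ 469.17936107 -355.53954762   92.        ]]
rot [-0.09826699  0.08216393  0.00790109]
130 [  0.55905189  -0.48429545 115.23543432]
6 [ 0.55905189 -0.48429545 -8.76456568]
[ 474.40379586 -331.29194589  117.37261958] [-0.71400577  0.28154563  1.64409137 -0.08210305  1.17817618 -0.43250341]
```

```bash
python3 -m crank '1 0 0 -2 0 0 0; 1 0 0 -4 0 0 0; 1 0 0 -6 0 0 0; 1 0 0 -7 0 0 0; 1 0 0 -8 0 0 0; 1 0 0 -9 0 0 0; 1 0 0 -9 0 0 0; 1 0 0 -9 0 0 0' 20; python3 pl.py
```

```text
clock: 16.4
ee_pos: [474.7, -331.5, 109.0]
eef_rot: [0.789, 0.612, -0.033, 0.027]
force: [0.0, 0.1, -0.5]
width: 0.273
gripper_force: 20.0
floor [[ 469.4436988  -354.29376843    4.        ]] rim [[ 469.17936107 -355.53954762   92.        ]]
rot [-0.05729079  0.129475    0.00613549]
130 [  0.27136182  -0.24370704 123.61798482]
6 [ 0.27136182 -0.24370704 -0.38201518]
[ 474.69148593 -331.53253431  108.99006909] [-0.71399489  0.29152792  1.65051434 -0.08271336  1.16073642 -0.4309578 ]
```

```bash
python3 -m crank '1 0 0 -0.5 0 0 0; 1 0 0 -1 0 0 0; 1 0 0 -1.5 0 0 0; 1 0 0 -1.5 0 0 0; 1 0 0 -2 0 0 0; 1 0 0 -2 0 0 0; 1 0 0 -2.5 0 0 0; 1 0 0 -2.5 0 0 0' 10; python3 pl.py | tail -1
```

```text
clock: 17.4
ee_pos: [474.6, -331.5, 106.4]
eef_rot: [0.789, 0.612, -0.033, 0.027]
force: [-0.2, 0.4, -2.0]
width: 0.273
gripper_force: 10.0
[ 474.62851087 -331.46649029  106.42078394] [-0.71396701  0.29455603  1.65252382 -0.08291425  1.15585714 -0.43051904]
```

```bash
python3 -m crank '1 0 0 -0.5 0 0 0; 1 0 0 -1 0 0 0; 1 0 0 -1.5 0 0 0; 1 0 0 -2 0 0 0; 1 0 0 -2 0 0 0; 1 0 0 -2.5 0 0 0; 1 0 0 -2.5 0 0 0; 1 0 0 -2.5 0 0 0'; python3 - <<'E'
from h import *
print(get_obs()["force"])
b,d=snapshot("side");cv2.imwrite("pics/s6.png",cv2.resize(b[100:220,300:420],(600,600),interpolation=2)[:,:,::-1])
E
```

```text
clock: 18.4
ee_pos: [475.1, -332.3, 105.8]
eef_rot: [0.789, 0.612, -0.034, 0.028]
force: [-2.4, 1.0, 8.2]
width: 0.281
gripper_force: 10.0
[-2.35627468  0.95767618  8.24350135]
```

View pics/s6.png

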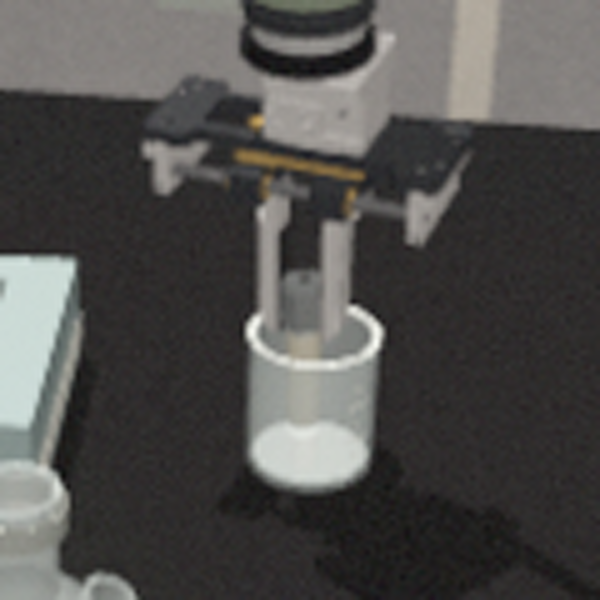

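Contact with the floor reads 8 N, and the tube is inside the beaker with its head above the rim. I'll ease off and open gently.

```bash
python3 -m crank '1 0 0 1.5 0 0 0; 1 0 0 1.5 0 0 0; 0.38 0 0 1.5 0 0 0; 0.34 0 0 1.5 0 0 0; 0.28 0 0 1.5 0 0 0; 0.2 0 0 1.5 0 0 0; 0 0 0 1.5 0 0 0; -0.3 0 0 1.5 0 0 0' 5; python3 - <<'E'
from h import *
b,d=snapshot("side");cv2.imwrite("pics/s7.png",cv2.resize(b[100:220,300:420],(600,600),interpolation=2)[:,:,::-1])
E
```

```text
clock: 19.45
ee_pos: [474.7, -331.5, 105.4]
eef_rot: [0.789, 0.612, -0.033, 0.027]
force: [0.4, -0.7, 1.0]
width: 0.571
gripper_force: 0.0
```

View pics/s7.png

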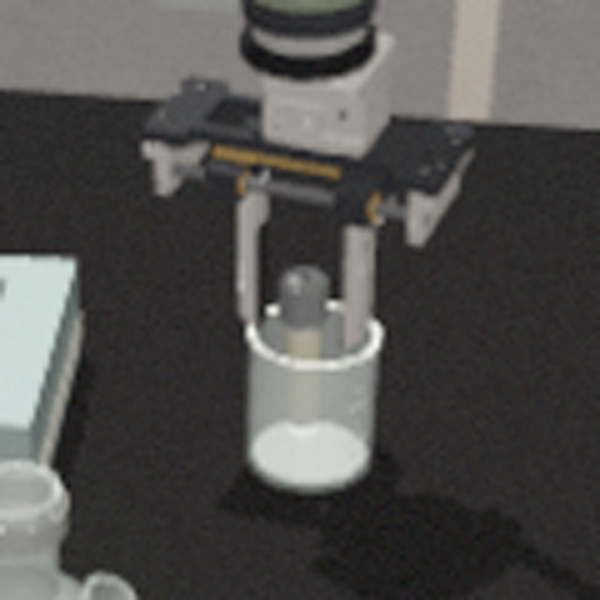

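The tube stands in the beaker, head at crop (303,298), and the fingers are clear on both sides. I'll retreat straight up.

```bash
python3 -m crank '-0.4 0 0 5 0 0 0; -0.4 0 0.5 15 0 0 0; -0.4 0 1.5 30 0 0 0; -0.4 0 4 55 0 0 0; -0.4 0 6 85 0 0 0; -0.4 0 8 120 0 0 0; -0.4 0 8 150 0 0 0; -0.4 0 8 150 0 0 0' && python3 -m crank '-0.4 0 0 0 0 0 0; -0.4 0 0 0 0 0 0; -0.4 0 0 0 0 0 0; -0.4 0 0 0 0 0 0; -0.4 0 0 0 0 0 0; -0.4 0 0 0 0 0 0; -0.4 0 0 0 0 0 0; -0.4 0 0 0 0 0 0'; python3 - <<'E'
from h import *
b,d=snapshot("side");cv2.imwrite("pics/s8.png",cv2.resize(b[100:300,240:440],(600,600),interpolation=2)[:,:,::-1])
E
```

```text
clock: 20.5
ee_pos: [476.4, -324.9, 260.0]
eef_rot: [0.789, 0.612, -0.032, 0.031]
force: [-0.0, -0.0, -0.7]
width: 0.704
gripper_force: 0.0
clock: 21.5
ee_pos: [474.7, -323.5, 255.5]
eef_rot: [0.789, 0.612, -0.033, 0.027]
force: [-0.3, 1.2, -0.3]
width: 0.703
gripper_force: 0.0
```

View pics/s8.png

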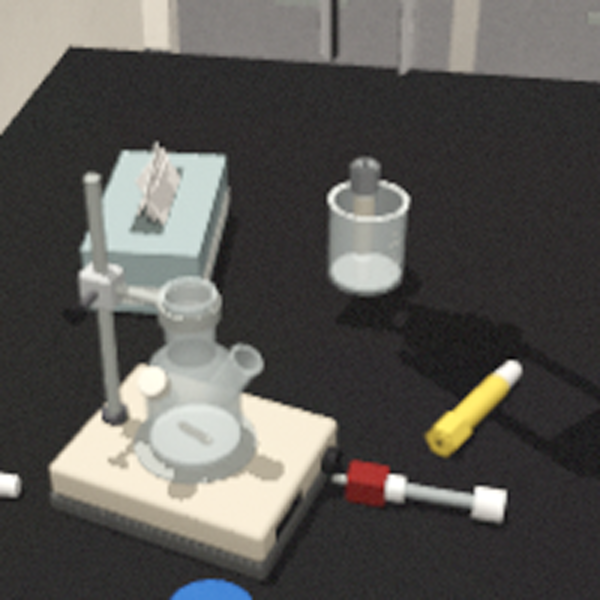

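The tube stands in the upright beaker with its head at (365,175). The stand, electrode and wipes box are in place.

```bash
python3 -c "
from plant import *
print(close_job())"
```

```text
the job is handed in; nothing more can be done
None
```

I twisted the drying tube loose, drew it clear of the port and stood it cone end down in the upright beaker, with no visible shift of the stand, wipes box or electrode in the pictures. I handed the job in at about 21.5 s; no verdict came back.

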